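Uncap the coolant port and hover the outlet housing over its studs

TASK

Take the red cap off the engine head's coolant port and leave it in the blue tray. Then lift the steel outlet housing out of its low carton, carry it over everything in between, and hold it level about a centimetre above the tips of the head's two brass studs, with its two bolt holes centred over the studs (either way round) and touching neither, so that sealant can be put on underneath: finish while still holding it there, do not lower it or let go. Leave the other parts on the bench where they are and do not knock the housing hard against the head.

Things in the scene. Friction and masses are not known exactly. Their poses are not given: they have to be found in the camera images.
- head: Aluminium engine cylinder head, fixed, on the left or right half of the bench: foot 340 x 160 x 20 mm, above it a block 330 x 140 mm up to 100 mm. Origin at the centre of its underside, x along its length. On top, centred at x = -70 mm, a steel seat pad 112 (x) x 60 x 12 mm (top at 112 mm) with a 32 mm port in its middle and two upright brass studs 8 mm thick, tips at 134 mm.
- port (a point): Point on the port's axis, midway between the two studs and level with their tips (134 mm above the bench, 22 mm above the seat pad); axes as head (x along the line of the studs, z up).
- stud_a (a point): Centre of the tip of one stud, 40 mm from port to the head's +x.
- stud_b (a point): Centre of the tip of the other stud, 40 mm from port to the head's -x.
- cap: Red plastic port cap, loose, about 60 g, standing on the seat pad centred over the port, between the studs: disc 50 mm across and 12 mm thick with an upright round stem 22 mm across up to 60 mm. Origin at the centre of the disc's underside, z up the stem. It lifts straight off; from 22 mm above its underside upwards the stem stands clear above the stud tips.
- tray: Open blue plastic tray for caps, fixed, 140 x 140 mm, 45 mm high, walls and floor 5 mm. Origin at the centre of its underside on the bench. It stands near the middle, between the head and the carton, nearer the robot than the two oil filters.
- carton: Open low cardboard carton, fixed, 210 (x) x 180 (y) mm, 55 mm high, walls and floor 5 mm; the housing lies in it. Origin at the centre of its underside on the bench. On the opposite half of the bench from the head.
- housing: Steel-grey coolant outlet housing, loose, 0.2 to 0.42 kg, lying flange down in the carton: flange 104 (x) x 50 (y) x 10 mm, on its middle a round collar 48 mm across up to 22 mm, then a round neck 36 mm across up to 65 mm to grip. Origin at the centre of the flange's underside, x along the line of its two bolt holes, z up the neck.
- hole_a (a point): Centre of one bolt hole (13 mm across, through the flange) at the flange's underside, 40 mm from the origin to the housing's +x.
- hole_b (a point): Centre of the other bolt hole at the flange's underside, 40 mm from the origin to the housing's -x.
- filter_1: Bystander: blue oil filter with a yellow band, upright can 72 mm across, 120 mm high, loose, in the middle between the carton and the head. Origin at the centre of its underside.
- filter_2: Bystander: orange oil filter with a white band, same size, loose, in the middle, about 80 mm farther from the robot or nearer than the blue one. Origin at the centre of its underside.
- bearing: Bystander: steel ring bearing lying on top of the head, beyond the middle at about x = +85 mm: 62 mm across, 16 mm high, loose. Origin at the centre of its underside.
- lamp: Bystander: red and amber tail lamp, 79 x 164 mm, 35 mm high, loose, at the far middle of the bench. Origin at the centre of its underside.
- plugbox: Bystander: small white box with a blue band, 90 x 60 x 30 mm, loose, near the robot on one side. Origin at the centre of its underside.
- pulley: Bystander: dark steel belt pulley lying flat, 90 mm across, 30 mm high, loose, near the robot on one side. Origin at the centre of its underside.
There are look-alikes about, which are no part of the job. There is more than one size of the cap; the one meant has the size given above.

How it is judged:
On the way:
1. the red cap lies in the blue tray, released (x of cap in the frame of tray between -0.066 and 0.066 m and y of cap in the frame of tray between -0.066 and 0.066 m and z of cap in the frame of tray between -0.01 and 0.04 m and contact force between cap and the fingers below 0.1 N and linear speed of cap below 0.03 m/s), for 0.2 s.
At the end, for the whole second after the job is handed in: The cap lies in the blue tray, released and at rest. The housing is held still in the fingers, upright within 0.12 rad, its underside 3 to 22 mm above the stud tips, each bolt hole within 6 mm (horizontally) of the stud beneath it, either way round, touching neither the head nor the cap (all of step 1 and ((horizontal distance between hole_a and stud_a below 0.006 m and horizontal distance between hole_b and stud_b below 0.006 m) or (horizontal distance between hole_a and stud_b below 0.006 m and horizontal distance between hole_b and stud_a below 0.006 m)) and z of housing in the frame of port between 0.003 and 0.022 m and angle between housing's own z axis and vertical below 0.12 rad and contact force between housing and the fingers above 1 N and contact force between housing and head below 0.1 N and contact force between housing and cap below 0.1 N and linear speed of housing below 0.02 m/s); the arm keeps its last pose, push and grip.
It fails at once if one of these is knocked over or shifted by more than 30 mm: the two oil filters (distance of any of filter_1, filter_2 from where it was at the start of the episode above 0.03 m or angle between any of filter_1, filter_2's own z axis and vertical above 0.4 rad).
It fails at once if one of these is knocked over or shifted by more than 30 mm: the bearing on the head (distance of bearing from where it was at the start of the episode above 0.03 m or angle between bearing's own z axis and vertical above 0.4 rad).
It fails at once if one of these is knocked over or shifted by more than 30 mm: tail lamp, small box, pulley (distance of any of lamp, plugbox, pulley from where it was at the start of the episode above 0.03 m or angle between any of lamp, plugbox, pulley's own z axis and vertical above 0.4 rad).
It fails at once if the housing is knocked against the head with more than 12 N (contact force between housing and head above 12 N).
It also fails if it takes over 64 s, if anything falls off the work surface, if the arm or the gripper's body presses on something with over 40 N, if the wrist force passes 120 N, or if a joint passes its speed limit or range.

ROBOT

A 6-joint arm with a two-finger parallel gripper is mounted at the origin on the work surface. World frame = base frame: x ahead of the robot, y to its left, z up, the work surface at z = 0. Lengths are in m, angles in rad, forces in N, time in s.
With the tool pointing down it reaches from about 0.375 to 0.9 m from the base axis. Payload 3.1 kg.
Tool frame: the origin (TCP) lies midway between the tips of the shut fingers; the grasp point (between the pads) lies 19 mm behind it; z points along the fingers, y is the line along which they close (so a half turn about z gives the same grasp; the last joint's range is limited). The gripper opens to 85 mm and grips with 20 to 120 N. Pads are 22 mm wide; open, the fingers measure 114 mm over their backs; the gripper's body (76 mm by 85 mm) begins 54 mm behind the grasp point. The pads swing forward as they close: fully open they stand 13 mm farther back than shut.
Start: joints at [-1.456, 0.527, 1.433, -0, 1.181, -0.178], TCP at [0.18, -0.598, 0.231] pointing down, gripper open.
Joint ranges: [-3.08, 3.08], [-0.75, 2.2], [0.22, 2.44], [-1.43, 4.57], [0, 2.65], [-2.85, 2.85]. Speed limits (rad/s): [2.79, 2.79, 3.14, 3.14, 3.14, 3.14].

INTERFACE

Orientations are given as a unit quaternion [x, y, z, w].
In Python, from station import manip gives the robot as it stands.
- The arm moves only by the tool move_arm, never from a script. Its argument "increments" is a list that holds one entry, the list of rows, each a list of 5 numbers: the gripper's target within -1 to 1 (shut at 1, half-way at 0, fully open at -1), then the shift along the world's x, y, z in m, then the turn about the world's z in degrees. In form: [[[fingers, dx, dy, dz, twist], ...]]. A call has 1 to 8 rows; each row shifts and turns the commanded pose from where the row before left it; what a row does not reach is not made up. A row lasts 1/10 s, in which the tool goes at most 50 mm and 8.59 degrees, less where a joint would pass 70% of its speed; a pose out of reach is approached as far as the arm can. A call with a gripper value outside its range is refused whole. The fingers move at their own pace and stop on an object; "newtons" is the grip in N (left out, the last holds). Time passes only in rows, so rows that do not move let the fingers close. It gives the time, the measured TCP pose, the force, the opening and the grip force at its end, in the units of the state.
- manip.sense(): the state, without advancing time (a new reading comes with each control period).
- manip.snapshot(name): name is "scene" or "side" or "wrist"; returns a dict with "img" (384x512x3 uint8, red, green, blue), "fx", "fy", "cx", "cy" (pixels), "world_to_cam" (4x4, takes a point from world to camera coordinates); the wrist camera has in their place "tool_from_camera" (4x4, takes a point from camera to tool coordinates, whose origin is the TCP and whose axes are the flange's). Camera axes: x right, y down, z forward; pixel columns grow to the right and rows downward; lengths in m; the calibration is good to about 2 mm. A picture is of the moment at which its call begins: read the wrist's pose just before it. There is no depth.
- manip.sign_off(): hands the job in; it is judged then, once.
Trained networks look in the newest picture that a camera, given by its name, has taken for a name from the list of things; names that differ only in an ending like _2 or _b are one class to them, and where a whole thing is asked for, a point or a joint stands for the part that bears it (a point fixed in the world has none). Each returns a list of dicts, best first, with "confidence" (0 to 1); they miss things now and then, are a little off and sometimes report something else, mostly with a low value. They report only what shows in the picture. A call takes as long as a camera call. They do not tell look-alikes from the thing itself.
- manip.spot_in(label, camera): "xyz" ([x, y, z] in m, in world coordinates, good to about 4 mm: the middle of the surface that is visible of it).
- manip.mark_of(label, camera): "xyz" ([x, y, z] in m, in world coordinates, good to about 4 mm: a listed point, or the origin of a listed thing).
The state is a dict: "t": time; "q": joint angles; "qd": joint speeds; "tau": joint torques, N m; "tcp_pos": TCP position; "tool_rot": TCP orientation; "force": force on the tool from outside, world axes, zero at the start; "ft_torque": the same for the moment, N m; "finger_gap": opening from 0.0 (shut) to 1.0 (fully open); "gripper_force": force on a finger pad.
Only numpy, scipy, OpenCV 4.12 (cv2) and the standard library are available. Lean on these libraries where they do the work, as an engineer would, in place of code of your own. Each camera call takes 0.05 s, during which the arm holds its last target. There are 200 camera calls.

## Working session

There is one attempt and no reset: what is moved stays moved. The work goes in short steps, Python scripts to look and compute and a tool call to move; the robot and the scene stay as the last step left them, time stands still between calls to the robot, and variables do not carry over. Pictures are saved under pics/ and viewed, at most 10 in all, crops included, and the job is handed in when it is done.

Besides the shell and the picture viewer there is one more tool, called by a JSON object that holds its "api" and its "payload". move_arm: Moves the arm, as the interface text tells. Its arguments: {"type":"object","properties":{"increments":{"type":"array","items":{"type":"array","items":{"type":"array","items":{"type":"number"}}}},"newtons":{"type":"number"}},"required":["increments"]}

```bash
mkdir -p pics; cat > h.py <<'E'
import numpy as np, cv2
from station import manip
def proj(s,p):
    c=s["world_to_cam"]@np.r_[p,1]; return (round(s["fx"]*c[0]/c[2]+s["cx"]),round(s["fy"]*c[1]/c[2]+s["cy"]))
E
python3 - <<'E'
from h import *
ims=[]
for cam in ["scene","side"]:
    s=manip.snapshot(cam); ims.append(s["img"])
    cv2.imwrite(f"pics/{cam}0.png",cv2.resize(s["img"][:,:,::-1],(800,600)))
    for l in ["head","port","stud_a","cap","tray","carton","housing","hole_a","filter_1","bearing","lamp","plugbox","pulley"]:
        for d in manip.mark_of(l,cam)[:4]:
            if d["confidence"]>.2: print(cam,l,np.round(d["xyz"],3),round(d["confidence"],2),proj(s,d["xyz"]))
print(manip.sense()["t"], manip.sense()["tool_rot"])
E
```

```text
scene head [ 0.541 -0.296  0.001] 0.58 (191, 194)
scene port [ 0.47  -0.296  0.128] 0.7 (197, 150)
scene stud_a [ 0.429 -0.294  0.134] 0.97 (204, 140)
scene stud_a [ 0.513 -0.301  0.127] 0.67 (189, 160)
scene cap [ 0.501 -0.457  0.001] 0.72 (155, 169)
scene cap [0.589 0.279 0.   ] 0.69 (369, 276)
scene cap [ 0.458 -0.159  0.004] 0.63 (242, 188)
scene cap [ 0.473 -0.297  0.114] 0.48 (197, 154)
scene tray [0.451 0.02  0.002] 0.81 (296, 206)
scene carton [0.588 0.28  0.   ] 0.97 (370, 276)
scene housing [ 0.255 -0.262  0.001] 0.6 (240, 139)
scene housing [0.6   0.275 0.005] 0.59 (367, 278)
scene housing [0.636 0.257 0.007] 0.58 (357, 287)
scene hole_a [0.634 0.257 0.004] 0.77 (357, 287)
scene hole_a [0.566 0.298 0.005] 0.68 (379, 271)
scene filter_1 [0.684 0.004 0.006] 0.96 (261, 267)
scene filter_1 [0.593 0.011 0.   ] 0.87 (276, 242)
scene lamp [0.45  0.02  0.003] 0.31 (296, 205)
scene plugbox [ 0.256 -0.266 -0.   ] 0.76 (239, 139)
scene pulley [ 0.261  0.257 -0.001] 0.94 (387, 187)
side head [ 0.545 -0.294 -0.   ] 0.81 (279, 176)
side port [ 0.47  -0.296  0.134] 0.94 (304, 149)
side s
[... 598 characters left out ...]
[0.569 0.292 0.005] 0.64 (162, 313)
side housing [ 0.792  0.008 -0.   ] 0.62 (161, 208)
side hole_a [0.572 0.293 0.001] 0.97 (161, 314)
side hole_a [ 0.639 -0.297  0.104] 0.69 (254, 142)
side hole_a [0.638 0.259 0.006] 0.61 (147, 290)
side hole_a [ 0.43  -0.298  0.133] 0.4 (317, 153)
side filter_1 [0.59  0.011 0.002] 0.97 (218, 232)
side filter_1 [ 0.688  0.008 -0.   ] 0.84 (190, 220)
side bearing [0.6   0.278 0.004] 0.68 (155, 303)
side bearing [ 0.634 -0.292  0.104] 0.51 (255, 143)
side lamp [0.794 0.005 0.004] 0.6 (161, 207)
side plugbox [0.256 0.261 0.001] 0.45 (292, 364)
side pulley [0.258 0.257 0.002] 0.84 (292, 362)
1.4 [ 9.89303273e-01  1.45873349e-01 -5.09552553e-06 -4.27026476e-06]
```

View pics/scene0.png

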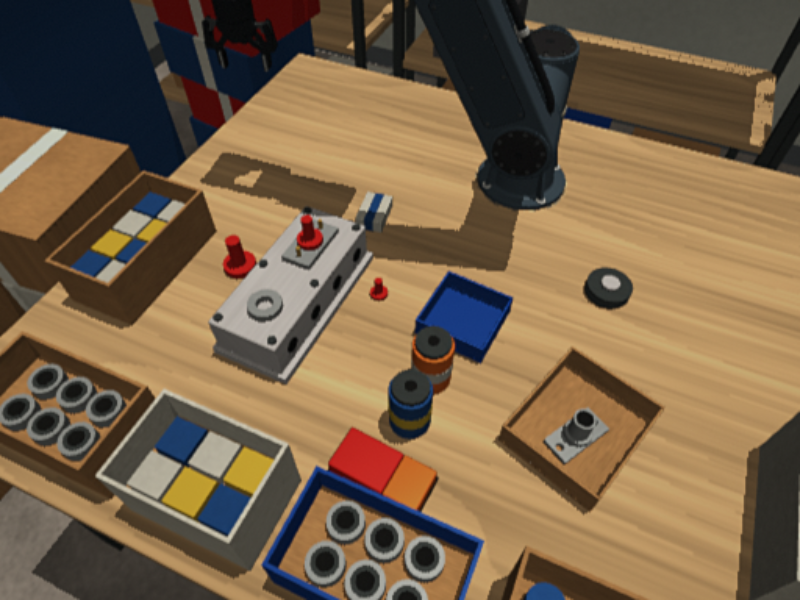

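View pics/side0.png

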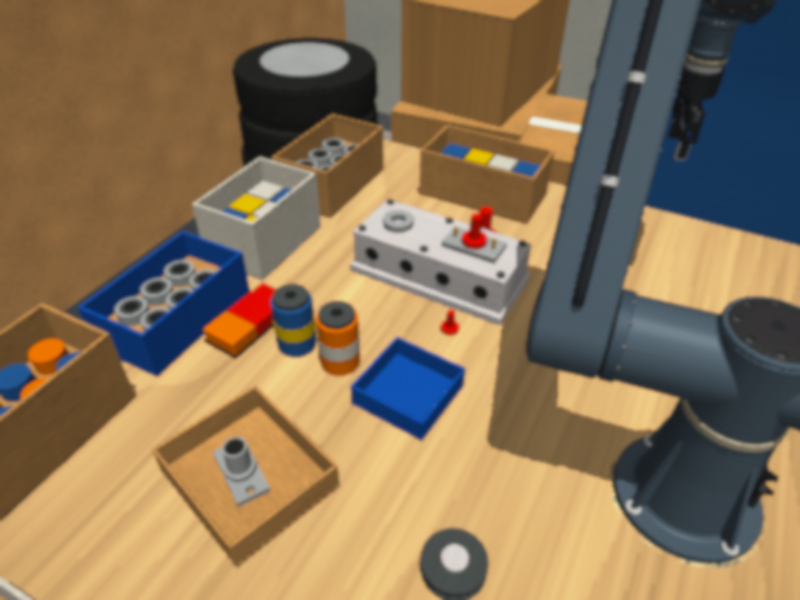

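Caps that could be confused (800 px scene image): one on the head's pad between the studs (308,232), a larger one on the bench behind the head (237,258), and a small one on the bench (378,290). By the description it is the one on the head. I'll check this close up with the wrist camera.

{"api": "move_arm", "payload": {"increments": [[[-1,0.036,0.038,0.01,-2.2],[-1,0.036,0.038,0.01,-2.2],[-1,0.036,0.038,0.01,-2.2],[-1,0.036,0.038,0.01,-2.2],[-1,0.036,0.038,0.01,-2.2],[-1,0.036,0.038,0.01,-2.2],[-1,0.036,0.037,0,-2.2],[-1,0.036,0.036,0,-2.2]]]}}

```text
t: 2.2
tcp_pos: [0.4546, -0.3118, 0.2884]
tool_rot: [1.0, -0.008, 0.001, 0.001]
force: [0.4, -0.7, 0.1]
finger_gap: 1.002
gripper_force: 0.0
```

{"api": "move_arm", "payload": {"increments": [[[-1,0,0,0,0],[-1,0,0,0,0],[-1,0,0,0,0]]]}}

```text
t: 2.5
tcp_pos: [0.4528, -0.314, 0.2875]
tool_rot: [1.0, -0.007, -0.0, 0.0]
force: [0.3, -0.3, 0.2]
finger_gap: 1.004
gripper_force: 0.0
```

```bash
cat >> h.py <<'E'
from scipy.spatial.transform import Rotation as R
def wrist(name=None):
    st=manip.sense(); s=manip.snapshot("wrist")
    T=np.eye(4); T[:3,:3]=R.from_quat(st["tool_rot"]).as_matrix(); T[:3,3]=st["tcp_pos"]
    s["world_to_cam"]=np.linalg.inv(T@s["tool_from_camera"])
    if name: cv2.imwrite(f"pics/{name}.png",s["img"][:,:,::-1])
    m=T[:3,0]; print("t",round(st["t"],2),"tcp",np.round(st["tcp_pos"],4),"yaw",round(np.degrees(np.arctan2(m[1],m[0])),2),"q",np.round(st["q"],2),"gap",st["finger_gap"],"F",np.round(st["force"],1),st["gripper_force"])
    return s
def show(s,labels,cam="wrist"):
    for l in labels:
        for d in manip.mark_of(l,cam)[:3]:
            if d["confidence"]>.2: print(cam,l,np.round(d["xyz"],4),round(d["confidence"],2),proj(s,d["xyz"]))
E
python3 - <<'E'
from h import *
s=wrist("w1"); show(s,["port","stud_a","cap","bearing","head"])
E
```

```text
t 2.5 tcp [ 0.4528 -0.314   0.2875] yaw -0.85 q [-0.81  0.36  1.55 -0.    1.23  0.78] gap 1.0035056209924182 F [ 0.3 -0.3  0.2] 0.0
wrist stud_a [ 0.4288 -0.2922  0.1347] 0.65 (239, 201)
wrist stud_a [ 0.5124 -0.297   0.1326] 0.59 (241, 110)
wrist cap [ 0.4565 -0.1612 -0.001 ] 0.74 (146, 150)
wrist cap [ 0.509  -0.4571  0.0021] 0.6 (374, 106)
wrist head [ 0.5394 -0.2981 -0.0022] 0.9 (248, 83)
```

View pics/w1.png

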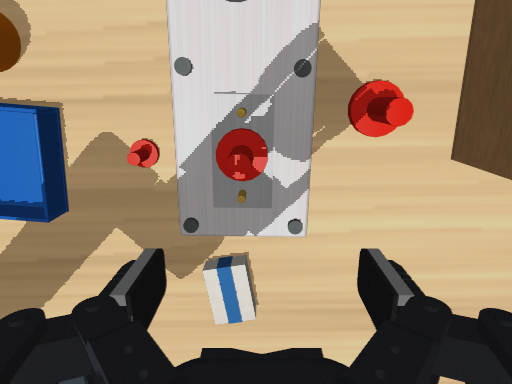

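The picture shows the right cap on the pad between the brass studs, stem at (240,160) and studs at (242,111) and (241,197). The large look-alike is at (380,108) and the small one at (144,153). I'll refine the axis from the head's bolts.

```bash
cat >> h.py <<'E'
def unp(s,u,v,z):
    M=np.linalg.inv(s["world_to_cam"]); d=M[:3,:3]@np.array([(u-s["cx"])/s["fx"],(v-s["cy"])/s["fy"],1]); c=M[:3,3]
    return c+d*(z-c[2])/d[2]
E
python3 - <<'E'
from h import *
s=wrist()
b=[unp(s,*p,.1)[:2] for p in [(183,66),(303,68),(191,226),(295,227)]]
print(np.round(b,4))
f=(b[0]+b[1]-b[2]-b[3])/2; print("ang",np.degrees(np.arctan2(f[1],f[0])), "centre",np.mean(b,0))
for a,c in ((b[0],b[2]),(b[1],b[3])): print(np.degrees(np.arctan2(*(a-c)[::-1])))
print([np.round(unp(s,*p,z),4) for p,z in [((242,111),.134),((241,198),.134),((241,164),.172),((241.5,154),.124)]])
E
```

```text
t 2.8 tcp [ 0.4526 -0.3142  0.2875] yaw -0.94 q [-0.81  0.36  1.55 -0.    1.23  0.78] gap 0.9984492580964965 F [0.4 0.1 0.2] 0.0
[[ 0.5521 -0.2415]
 [ 0.5485 -0.355 ]
 [ 0.3893 -0.2363]
 [ 0.3863 -0.3495]]
ang -1.8801330875731865 centre [ 0.46903462 -0.29557745]
-1.8277739696061146
-1.9327013573358296
[array([ 0.5115, -0.2979,  0.134 ]), array([ 0.4311, -0.2943,  0.134 ]), array([ 0.4719, -0.298 ,  0.172 ]), array([ 0.4716, -0.2955,  0.124 ])]
```

{"api": "move_arm", "payload": {"increments": [[[-1,0.018,0.018,-0.02,-1],[-1,0,0,-0.03,0],[-1,0,0,-0.03,0],[-1,0,0,0,0],[-1,0,0,0,0]]]}}

```text
t: 3.35
tcp_pos: [0.4712, -0.2956, 0.2077]
tool_rot: [1.0, -0.016, -0.0, -0.0]
force: [0.1, 0.3, 0.2]
finger_gap: 0.999
gripper_force: 0.0
```

{"api": "move_arm", "payload": {"increments": [[[-1,0,0,-0.03,0],[-1,0,0,-0.03,0],[-1,0,0,-0.004,0],[0.2,0,0,0,0],[1,0,0,0,0],[1,0,0,0,0],[1,0,0,0,0],[1,0,0,0,0]]], "newtons": 30}}

```text
t: 4.15
tcp_pos: [0.4718, -0.2957, 0.1448]
tool_rot: [1.0, -0.016, 0.001, 0.001]
force: [0.0, -0.3, 4.2]
finger_gap: 0.25
gripper_force: 29.5
```

{"api": "move_arm", "payload": {"increments": [[[1,0,0,0,0],[1,0,0,0,0],[1,0,0,0,0],[1,0,0,0,0]]]}}

```text
t: 4.55
tcp_pos: [0.4719, -0.2957, 0.1447]
tool_rot: [1.0, -0.016, 0.001, 0.001]
force: [0.0, 1.4, 6.3]
finger_gap: 0.244
gripper_force: 29.6
```

{"api": "move_arm", "payload": {"increments": [[[1,0,0,0.02,0],[1,0,0,0.04,0],[1,0,0,0.03,0],[1,0,0.03,0,0],[1,0,0.04,0,0],[1,-0.005,0.04,0,0],[1,-0.005,0.04,0,0],[1,-0.005,0.04,0,0]]]}}

```text
t: 5.35
tcp_pos: [0.4557, -0.1037, 0.2335]
tool_rot: [1.0, -0.016, -0.0, -0.0]
force: [0.7, 0.2, -0.6]
finger_gap: 0.248
gripper_force: 29.6
```

{"api": "move_arm", "payload": {"increments": [[[1,-0.005,0.04,0,0],[1,0,0.04,0,0],[1,0,0.03,0,0],[1,0,0.015,0,0],[1,0,0,0,0],[1,0,0,0,0]]]}}

```text
t: 5.95
tcp_pos: [0.4513, 0.0197, 0.2336]
tool_rot: [1.0, -0.015, 0.0, 0.0]
force: [-0.8, 0.2, -1.2]
finger_gap: 0.248
gripper_force: 29.6
```

```bash
python3 - <<'E'
from h import *
s=wrist("w2"); show(s,["tray","cap"])
E
```

```text
t 5.95 tcp [0.4513 0.0197 0.2336] yaw -1.76 q [-0.2   0.29  1.85 -0.    1.    1.4 ] gap 0.24773890930543566 F [-0.8  0.2 -1.2] 29.615139663219452
wrist tray [0.4509 0.0188 0.0017] 0.8 (262, 160)
wrist tray [0.5977 0.2789 0.0025] 0.67 (7, 28)
wrist cap [0.4537 0.0222 0.1996] 0.87 (257, 221)
wrist cap [ 0.4504 -0.162   0.0007] 0.57 (418, 156)
```

View pics/w2.png

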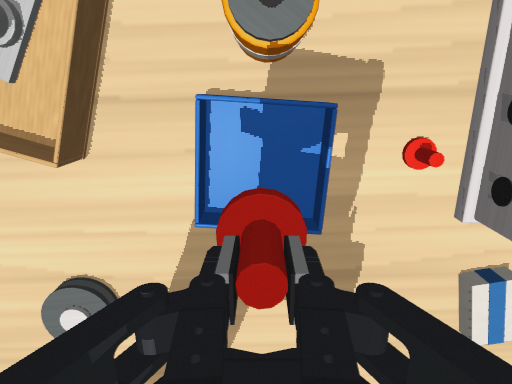

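The cap is held at (257,221), above the tray whose centre is near (264,162). Lowering now.

{"api": "move_arm", "payload": {"increments": [[[1,0,0,-0.04,0],[1,0,0,-0.04,0],[1,0,0,-0.04,0],[1,0,0,-0.03,0],[1,0,0,-0.02,0],[1,0,0,-0.014,0],[1,0,0,0,0],[1,0,0,0,0]]]}}

```text
t: 6.9
tcp_pos: [0.4516, 0.019, 0.0496]
tool_rot: [1.0, -0.017, -0.0, -0.0]
force: [0.6, 0.0, -0.2]
finger_gap: 0.243
gripper_force: 29.6
```

{"api": "move_arm", "payload": {"increments": [[[0.2,0,0,0,0],[0,0,0,0,0],[0,0,0,0,0],[0,0,0,0,0],[0,0,0,0,0]]]}}

```text
t: 7.4
tcp_pos: [0.4515, 0.0198, 0.0499]
tool_rot: [1.0, -0.016, 0.0, 0.0]
force: [-0.1, 0.3, 0.4]
finger_gap: 0.501
gripper_force: 0.0
```

{"api": "move_arm", "payload": {"increments": [[[0,0,0,0.04,0],[0,0,0,0.05,0],[0,0,0,0.05,0],[-0.5,0,0,0.05,0],[-1,0.01,0.03,0.01,-4],[-1,0.015,0.035,0,-4],[-1,0.015,0.035,0,-4],[-1,0.015,0.035,0,-4]]]}}

```text
t: 8.2
tcp_pos: [0.5064, 0.1561, 0.25]
tool_rot: [0.988, -0.156, 0.0, -0.0]
force: [0.3, -0.2, -0.0]
finger_gap: 1.0
gripper_force: 0.0
```

{"api": "move_arm", "payload": {"increments": [[[-1,0.015,0.035,0,-4],[-1,0.015,0.035,0,-4],[-1,0.015,0.035,0,-3],[-1,0.01,0.01,0,0],[-1,0,0,0,0],[-1,0,0,0,0]]]}}

```text
t: 8.8
tcp_pos: [0.5604, 0.2693, 0.249]
tool_rot: [0.969, -0.249, -0.001, 0.001]
force: [0.1, 0.2, 0.5]
finger_gap: 1.001
gripper_force: 0.0
```

```bash
python3 - <<'E'
from h import *
s=wrist("w3"); show(s,["housing","hole_a","hole_b","carton"])
k=manip.snapshot("side");show(k,["cap","tray"],"side")
E
```

```text
t 8.8 tcp [0.5604 0.2693 0.249 ] yaw -28.79 q [ 0.27  0.51  1.42 -0.    1.22  2.34] gap 1.001057221623588 F [0.1 0.2 0.5] 0.0
wrist housing [0.5989 0.2794 0.005 ] 0.65 (238, 133)
wrist hole_a [0.5722 0.294  0.0043] 0.85 (238, 159)
wrist hole_a [0.6343 0.2583 0.0058] 0.8 (238, 96)
wrist hole_b [0.5722 0.294  0.0043] 0.85 (238, 159)
wrist hole_b [0.6343 0.2583 0.0058] 0.8 (238, 96)
side cap [0.4528 0.0238 0.0035] 0.75 (260, 252)
side cap [ 0.459  -0.1622  0.0015] 0.67 (286, 209)
side cap [ 0.5066 -0.453  -0.0023] 0.44 (308, 155)
side tray [4.508e-01 1.870e-02 4.000e-04] 0.7 (261, 252)
side tray [0.2551 0.259  0.0003] 0.21 (292, 364)
```

View pics/w3.png

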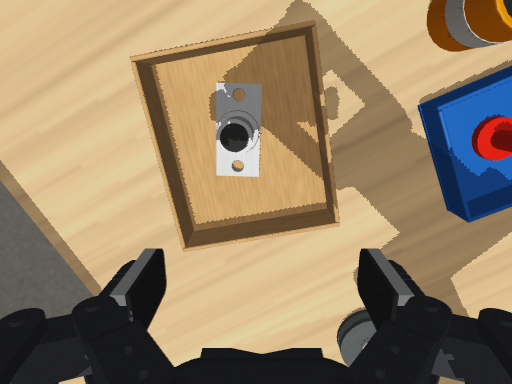

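The cap lies in the tray (495,138). The housing is at (238,130), with bolt holes at (239,95) and (238,166) and the neck's mouth at (236,137).

```bash
python3 - <<'E'
from h import *
s=wrist()
a=unp(s,239,95,.015);b=unp(s,238,166,.015);d=a-b
print(a,b,(a+b)/2,np.linalg.norm(d),np.degrees(np.arctan2(d[1],d[0])))
print("neck top",unp(s,236,137,.07))
c=[unp(s,*p,.015) for p in [(218,83),(262,85),(216,176),(260,177)]]
d=(c[0]+c[1]-c[2]-c[3])/2; print(np.mean(c,0),np.degrees(np.arctan2(d[1],d[0])),np.linalg.norm(d))
E
```

```text
t 9.2 tcp [0.5612 0.2692 0.2498] yaw -28.87 q [ 0.27  0.5   1.42 -0.    1.22  2.34] gap 0.9990736083134999 F [ 0.3 -0.3 -0.8] 0.0
[0.6361851  0.25611168 0.015     ] [0.56738541 0.29720538 0.015     ] [0.60178526 0.27665853 0.015     ] 0.08013794033142563 -30.84965415708957
neck top [0.60177509 0.27518026 0.07      ]
[0.60101475 0.27645975 0.015     ] -31.26596537971932 0.10445703757252506
```

{"api": "move_arm", "payload": {"increments": [[[-1,0.02,0.004,-0.03,-2],[-1,0.02,0.003,-0.04,0],[-1,0,0,-0.04,0],[-1,0,0,-0.03,0],[-1,0,0,0,0],[-1,0,0,0,0]]]}}

```text
t: 9.85
tcp_pos: [0.6015, 0.2767, 0.1097]
tool_rot: [0.964, -0.266, -0.0, 0.0]
force: [0.7, 0.0, 1.1]
finger_gap: 1.0
gripper_force: 0.0
```

```bash
python3 - <<'E'
from h import *
s=wrist("w4"); show(s,["housing","hole_a"])
E
```

```text
t 9.85 tcp [0.6015 0.2767 0.1097] yaw -30.83 q [ 0.26  0.72  1.43 -0.    0.99  2.37] gap 1.0000972089004374 F [0.7 0.  1.1] 0.0
wrist housing [0.6018 0.2782 0.0029] 0.69 (259, 190)
wrist hole_a [0.6366 0.2559 0.0044] 0.88 (261, 138)
wrist hole_a [0.5694 0.2954 0.0061] 0.74 (262, 234)
```

View pics/w4.png

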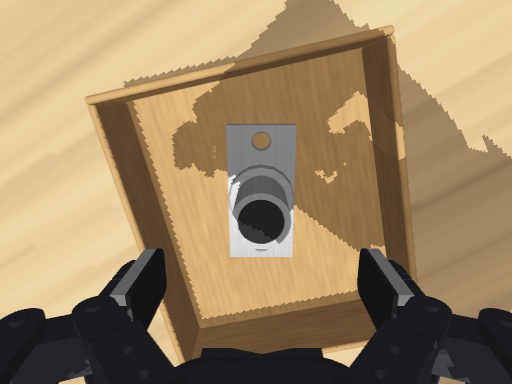

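The housing at (262,195) is square with the tool and midway between the fingers, and the carton walls are clear. Descending and gripping.

{"api": "move_arm", "payload": {"increments": [[[-1,0,0,-0.03,0],[-1,0,0,-0.03,0],[-1,0,0,-0.014,0],[-1,0,0,0,0],[0,0,0,0,0],[1,0,0,0,0],[1,0,0,0,0],[1,0,0,0,0]]], "newtons": 60}}

```text
t: 10.8
tcp_pos: [0.6021, 0.2768, 0.0372]
tool_rot: [0.964, -0.266, 0.001, -0.0]
force: [-0.9, -1.1, 3.8]
finger_gap: 0.41
gripper_force: 59.8
```

{"api": "move_arm", "payload": {"increments": [[[1,0,0,0,0],[1,0,0,0,0],[1,0,0,0,0],[1,0,0,0.01,0],[1,0,0,0.02,0],[1,0,0,0.03,0],[1,0,0,0,0]]]}}

```text
t: 11.5
tcp_pos: [0.6041, 0.2777, 0.0995]
tool_rot: [0.964, -0.266, 0.004, -0.002]
force: [1.8, -0.2, -2.5]
finger_gap: 0.405
gripper_force: 60.4
```

{"api": "move_arm", "payload": {"increments": [[[1,0,0,0.04,0],[1,0,0,0.045,0],[1,0,0,0.045,0],[1,0,0,0.03,0],[1,-0.005,-0.02,0,1],[1,-0.009,-0.035,0,2],[1,-0.009,-0.038,0,2],[1,-0.009,-0.038,0,2]]]}}

```text
t: 12.3
tcp_pos: [0.5678, 0.1448, 0.2539]
tool_rot: [0.979, -0.205, -0.001, 0.0]
force: [0.8, -0.1, -3.1]
finger_gap: 0.408
gripper_force: 61.0
```

{"api": "move_arm", "payload": {"increments": [[[1,-0.009,-0.038,0,2],[1,-0.009,-0.038,0,2],[1,-0.009,-0.038,0,2],[1,-0.009,-0.038,0,2],[1,-0.009,-0.038,0,2],[1,-0.009,-0.038,0,2],[1,-0.009,-0.038,0,2],[1,-0.009,-0.038,0,2]]]}}

```text
t: 13.1
tcp_pos: [0.496, -0.1592, 0.2543]
tool_rot: [0.998, -0.068, -0.001, -0.001]
force: [0.6, 0.2, -3.5]
finger_gap: 0.406
gripper_force: 61.1
```

{"api": "move_arm", "payload": {"increments": [[[1,-0.009,-0.035,0,2],[1,-0.009,-0.03,0,2],[1,-0.005,-0.02,0,2],[1,0,0,0,0],[1,0,0,0,0]]]}}

```text
t: 13.6
tcp_pos: [0.4736, -0.2428, 0.2544]
tool_rot: [1.0, -0.017, -0.001, -0.001]
force: [-0.6, -1.0, -3.6]
finger_gap: 0.405
gripper_force: 60.9
```

{"api": "move_arm", "payload": {"increments": [[[1,-0.002,-0.03,0,0],[1,0,-0.023,0,0],[1,0,0,-0.02,0],[1,0,0,-0.02,0],[1,0,0,0,0],[1,0,0,0,0]]]}}

```text
t: 14.2
tcp_pos: [0.4724, -0.2949, 0.2152]
tool_rot: [1.0, -0.015, -0.001, -0.001]
force: [-0.1, -1.1, -3.0]
finger_gap: 0.402
gripper_force: 61.2
```

```bash
python3 - <<'E'
from h import *
s=wrist(); show(s,["housing","hole_a","stud_a"])
out=[s["img"][:,:,::-1]]
for cam in ["scene","side"]:
    k=manip.snapshot(cam); show(k,["housing","hole_a","stud_a"],cam)
    u,v=proj(k,[.471,-.296,.15]); out.append(cv2.resize(k["img"][v-40:v+40,u-52:u+54,::-1],(400,300),interpolation=cv2.INTER_CUBIC))
im=np.zeros((600,800,3),np.uint8); im[:300,:400]=cv2.resize(out[0],(400,300)); im[:300,400:]=out[1]; im[300:,:400]=out[2]
im[300:,400:]=cv2.resize(out[0][60:260,130:390],(400,300))
cv2.imwrite("pics/c5.png",im)
E
```

```text
t 14.2 tcp [ 0.4724 -0.2949  0.2152] yaw -1.76 q [-0.76  0.46  1.62  0.    1.07  0.84] gap 0.40241789501547975 F [-0.1 -1.1 -3. ] 61.172014474868774
wrist hole_a [ 0.5151 -0.2956  0.1815] 0.91 (260, 152)
wrist hole_a [ 0.26   -0.2668 -0.004 ] 0.57 (245, 322)
wrist stud_a [ 0.5113 -0.2956  0.1321] 0.57 (261, 145)
scene housing [ 0.472  -0.2945  0.1839] 0.91 (195, 137)
scene hole_a [ 0.5094 -0.2976  0.185 ] 0.59 (187, 145)
scene hole_a [0.4519 0.02   0.0037] 0.56 (296, 206)
scene stud_a [ 0.4324 -0.2945  0.1346] 0.95 (204, 141)
side housing [ 0.4727 -0.2932  0.1822] 0.77 (304, 135)
side hole_a [ 0.5161 -0.2946  0.1862] 0.84 (291, 130)
side hole_a [ 0.4344 -0.3019  0.1813] 0.83 (318, 138)
side hole_a [ 0.47   -0.2947  0.1344] 0.31 (304, 149)
side stud_a [ 0.429  -0.298   0.1347] 0.89 (317, 152)
side stud_a [ 0.4357 -0.3003  0.1805] 0.32 (317, 138)
```

View pics/c5.png

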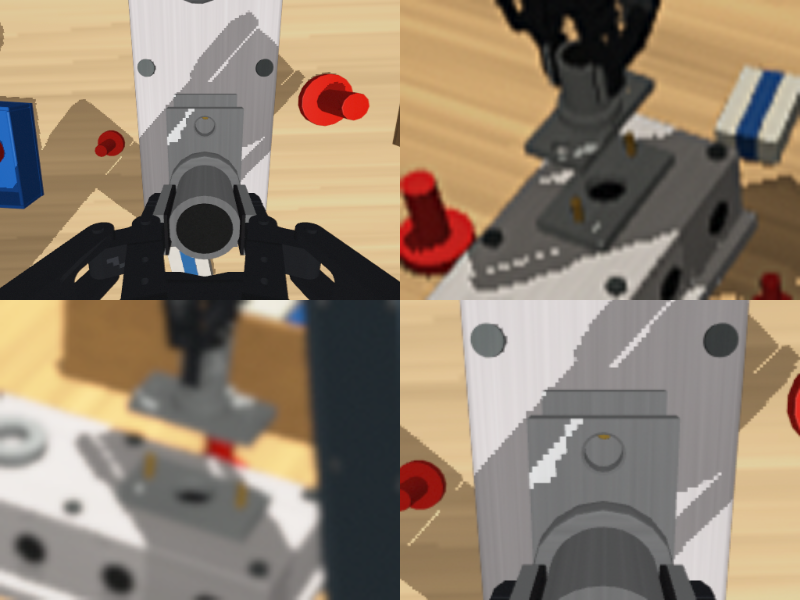

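The housing hangs level above the pad. The left stud tip is just visible at the upper rim of the hole at (603,440) in the enlarged panel, centred sideways. Lowering to height.

{"api": "move_arm", "payload": {"increments": [[[1,-0.002,-0.001,-0.015,0],[1,0,0,-0.015,0],[1,0,0,-0.006,0],[1,0,0,0,0],[1,0,0,0,0],[1,0,0,0,0]]]}}

```text
t: 15.4
tcp_pos: [0.4708, -0.2977, 0.1803]
tool_rot: [1.0, -0.016, 0.001, 0.001]
force: [-0.9, 0.3, -3.4]
finger_gap: 0.408
gripper_force: 61.2
```

```bash
python3 - <<'E'
from h import *
s=wrist(); show(s,["housing","hole_a","stud_a"])
out=[s["img"][:,:,::-1]]
for cam in ["scene","side"]:
    k=manip.snapshot(cam); show(k,["housing","hole_a","stud_a"],cam)
    u,v=proj(k,[.471,-.296,.14]); out.append(cv2.resize(k["img"][v-27:v+27,u-36:u+36,::-1],(400,300),interpolation=cv2.INTER_CUBIC))
im=np.zeros((600,800,3),np.uint8); im[:300,400:]=out[1]; im[300:,:400]=out[2]
im[:300,:400]=cv2.resize(out[0][60:260,130:390],(400,300)); im[300:,400:]=cv2.resize(out[0][123:183,222:302],(400,300),interpolation=cv2.INTER_CUBIC)
cv2.imwrite("pics/c6.png",im)
E
```

```text
t 15.4 tcp [ 0.4708 -0.2977  0.1803] yaw -1.83 q [-0.76  0.5   1.66  0.    0.98  0.84] gap 0.4079382981467416 F [-0.9  0.3 -3.4] 61.17178559303284
wrist housing [ 0.4716 -0.2943  0.146 ] 0.66 (256, 223)
wrist housing [ 0.5381 -0.2958 -0.0021] 0.54 (257, 101)
wrist hole_a [ 0.512  -0.2973  0.1488] 0.69 (258, 155)
wrist stud_a [ 0.5099 -0.2958  0.1326] 0.81 (256, 154)
wrist stud_a [ 0.2573 -0.2672 -0.0035] 0.35 (242, 343)
scene housing [ 0.4715 -0.2954  0.1487] 0.72 (196, 146)
scene housing [0.7955 0.0063 0.0035] 0.64 (244, 304)
scene hole_a [ 0.4324 -0.2966  0.1505] 0.84 (202, 137)
scene hole_a [ 0.5079 -0.3003  0.1479] 0.72 (189, 154)
scene hole_a [0.6852 0.0061 0.0022] 0.68 (261, 268)
scene stud_a [ 0.4276 -0.2914  0.1313] 0.89 (205, 141)
scene stud_a [ 0.5076 -0.2977  0.1337] 0.81 (190, 157)
side housing [ 0.469  -0.2966  0.146 ] 0.56 (305, 146)
side hole_a [ 0.5114 -0.2962  0.147 ] 0.67 (292, 141)
side hole_a [ 0.4319 -0.3005  0.1453] 0.61 (317, 148)
side hole_a [ 0.5446 -0.2961  0.0014] 0.56 (279, 176)
side stud_a [ 0.511  -0.3001  0.1319] 0.84 (292, 145)
side stud_a [ 0.4326 -0.2965  0.136 ] 0.63 (316, 152)
```

View pics/c6.png

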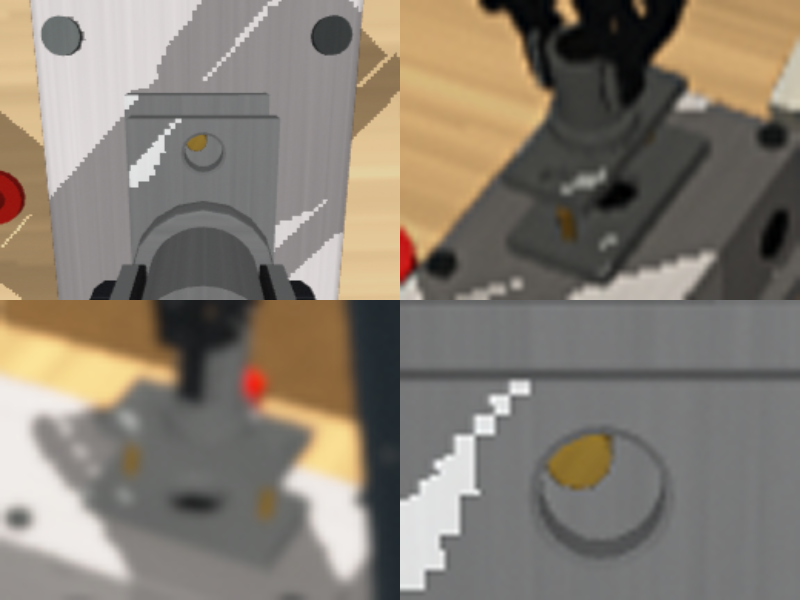

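The brass stud tip shows in the hole's upper left. In the lower-right panel it is near (575,450), with the hole rim's centre near (601,490). I'll convert that to an offset.

```bash
python3 - <<'E'
from h import *
s=wrist(); z=manip.sense()["tcp_pos"][2]
px=lambda u,v:(222+(u-400)/5,123+(v-300)/5)
st=unp(s,*px(575,450),.134); ht=unp(s,*px(601,490),z-.022); hb=unp(s,*px(601,482),z-.032)
print(st,ht,hb,st-ht)
E
```

```text
t 16.0 tcp [ 0.4703 -0.2972  0.1796] yaw -1.82 q [-0.76  0.5   1.66  0.    0.98  0.84] gap 0.40479935601146805 F [-0.3 -0.4 -4.5] 61.1720073223114
[ 0.51040255 -0.29589256  0.134     ] [ 0.51025807 -0.29887728  0.15758079] [ 0.50915922 -0.29885714  0.14758079] [ 0.00014448  0.00298472 -0.02358079]
```

{"api": "move_arm", "payload": {"increments": [[[1,0.0005,0.0025,-0.003,0],[1,0,0,0,0],[1,0,0,0,0],[1,0,0,0,0],[1,0,0,0,0]]]}}

```text
t: 16.55
tcp_pos: [0.4709, -0.2948, 0.1767]
tool_rot: [1.0, -0.016, 0.0, 0.0]
force: [0.6, 0.4, -3.6]
finger_gap: 0.405
gripper_force: 61.2
```

```bash
python3 - <<'E'
from h import *
s=wrist(); cv2.imwrite("pics/c7.png",cv2.resize(s["img"][123:183,222:302,::-1],(400,300),interpolation=cv2.INTER_CUBIC))
k=manip.snapshot("side");show(k,["cap","housing","hole_a","stud_a"],"side")
E
```

```text
t 16.55 tcp [ 0.4709 -0.2948  0.1767] yaw -1.82 q [-0.76  0.51  1.66 -0.    0.97  0.84] gap 0.40452892089004544 F [ 0.6  0.4 -3.6] 61.17196440696716
side cap [0.4518 0.0222 0.0039] 0.87 (260, 252)
side cap [ 0.4565 -0.1604 -0.0009] 0.55 (287, 211)
side housing [ 0.4698 -0.2937  0.1411] 0.58 (304, 147)
side hole_a [ 0.4302 -0.2997  0.1405] 0.84 (317, 150)
side hole_a [ 0.5119 -0.2936  0.1443] 0.61 (291, 143)
side stud_a [ 0.5121 -0.2977  0.1363] 0.81 (291, 144)
side stud_a [ 0.4298 -0.2987  0.1343] 0.6 (317, 152)
```

View pics/c7.png

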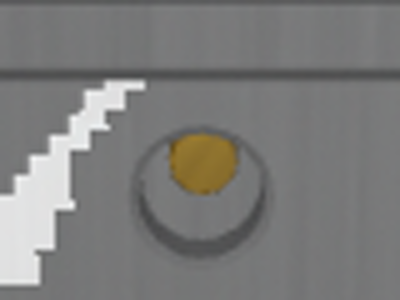

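The stud tip at (203,159) is now centred sideways in the hole (203,190), and the fore-aft offset matches the camera's parallax. Handing in.

```bash
python3 -c "
from station import manip
print(manip.sign_off())"
```

```text
the job is handed in; nothing more can be done
None
```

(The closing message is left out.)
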